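# Make up two leather-hardware kits

### The arm

A 6-joint arm with a two-finger parallel gripper is mounted at the origin on the work surface. World frame = base frame: x ahead of the robot, y to its left, z up, the work surface at z = 0. Lengths are in m, angles in rad, forces in N, time in s.
With the tool pointing down it reaches from about 0.2 to 0.875 m from the base axis. Payload 3.4 kg.
Tool frame: the origin (TCP) lies midway between the tips of the shut fingers; the grasp point (between the pads) lies 19 mm behind it; y points along the fingers, z is the direction in which the jaws open and shut, and the axes are right-handed (so a half turn about y gives the same grasp; the last joint's range is limited). The gripper opens to 94 mm and grips with 3 to 60 N. Pads are 16 mm wide; open, the fingers measure 119 mm over their backs; the gripper's body (75 mm by 177 mm) begins 78 mm behind the grasp point.
Start: joints at [1.017, 0.276, 1.505, -0, 1.361, -0.121], TCP at [0.241, 0.522, 0.205] pointing down, gripper open.
Joint ranges: [-2.89, 2.89], [-0.75, 2.08], [0.22, 2.7], [-1.18, 4.32], [0.11, 2.71], [-2.7, 2.7]. Speed limits (rad/s): [2.57, 2.57, 3.14, 3.14, 3.14, 3.14].

### API

Orientations are given as a unit quaternion [w, x, y, z].
In Python, from station import readout, capture, env gives the robot as it stands. The module is installed in compiled form; this text tells all that it offers.
- The arm moves only by the tool play_rows, never from a script. Its argument "increments" is text: rows parted by semicolons, each of 4 numbers parted by spaces: the shift along the tool's x, y, z in mm, then the turn about the tool's y in rad. A call has 1 to 10 rows; each row is the pose to reach, as a shift and turn from the pose commanded when the call began, along the tool's axes at that moment; what a row does not reach only later rows make up. A row lasts 1/8 s, in which the tool goes at most 62.5 mm and 10.7 degrees, less where a joint would pass 70% of its speed; a pose out of reach is approached as far as the arm can. A call with a gripper value outside its range is refused whole. "gripper" is the closure, from 0 (fully open) to 1 (shut), set as the call begins (left out, the last holds). The fingers move at their own pace and stop on an object; the grip force is fixed at half the most. Time passes only in rows, so rows that repeat a pose let the fingers close. It gives the time, the measured TCP pose, the force and the opening at its end, in the units of the state.
- readout.observe(): the state, without advancing time (a new reading comes with each control period).
- capture(name): name is "side" or "top"; returns a dict with "color" (400x640x3 uint8, red, green, blue), "range_z" (400x640 float32, m along the optical axis (not along the pixel's ray), 0 where there is no reading), "fovy" (degrees; the focal length in pixels is half the picture's height over the tangent of half this angle, whatever the lens; pixels are square), "cx", "cy" (the principal point, pixels), "rvec" (rotation vector, rad) and "tvec" (3), from world to camera coordinates, as OpenCV has them. Camera axes: x right, y down, z forward; pixel columns grow to the right and rows downward; lengths in m; the calibration is good to about 2 mm. A picture is of the moment at which its call begins.
- env.job_done(): hands the job in, once; it reports no verdict.
The state is a dict: "t": time; "qpos": joint angles; "dq": joint speeds; "effort": joint torques, N m; "ee_pos": TCP position; "ee_rot": TCP orientation; "ft_force": force on the tool from outside, world axes, zero at the start; "moment": the same for the moment, N m; "grip_width": finger opening in m.
Only numpy, scipy, OpenCV 4.12 (cv2) and the standard library are available. Lean on these libraries where they do the work, as an engineer would, in place of code of your own. Each camera call takes 0.05 s, during which the arm holds its last target. There are 200 camera calls.

### The job

Make up the two job kits. Red tray: blue bottle, brass ring and the pricking iron; grey tray: amber bottle and steel ring - in each tray the bottle stands upright in the small black-lined compartment, and the metal parts lie flat on the floor of the large cork-lined compartment, side by side. Set things down rather than dropping them, and leave the green bottle and the black ring where they are.

Things in the scene. Friction and masses are not known exactly. Their poses are not given: they have to be found in the camera images.
- tray_red: Red plastic kit tray, fixed, 220 (x) by 140 (y) mm, walls 5 thick, 20 high, floor top 5 over the bench. A 5 mm cross wall divides it: small black-lined compartment at its +x end (inside 70 by 130, centre x +70, y 0), large cork-lined one at its -x end (inside 135 by 130, centre x -37.5, y 0). Origin: centre of underside, z up. Left or right of the stock, x within 0.2 rad of world x.
- tray_grey: Grey plastic kit tray, fixed, 220 (x) by 140 (y) mm, walls 5 thick, 20 high, floor top 5 over the bench. A 5 mm cross wall divides it: small black-lined compartment at its -x end (inside 70 by 130, centre x -70, y 0), large cork-lined one at its +x end (inside 135 by 130, centre x +37.5, y 0). Origin: centre of underside, z up. Left or right of the stock, x within 0.2 rad of world x.
- bottle_blue: Blue dye bottle with a black screw cap and a white paper band, loose, standing upright: body 32 mm diameter up to 44 mm, neck 22 mm, cap 25 mm diameter from 52 mm to the top at 65 mm; about 70 g. Grip the body about 30 mm up. Origin at the centre of its underside, z up.
- bottle_amber: Amber-brown dye bottle with a black screw cap and a white paper band, loose, standing upright: body 32 mm diameter up to 44 mm, neck 22 mm, cap 25 mm diameter from 52 mm to the top at 65 mm; about 70 g. Grip the body about 30 mm up. Origin at the centre of its underside, z up.
- bottle_green: Green dye bottle with a black screw cap and a white paper band, loose, standing upright: body 32 mm diameter up to 44 mm, neck 22 mm, cap 25 mm diameter from 52 mm to the top at 65 mm; about 70 g. Grip the body about 30 mm up. Origin at the centre of its underside, z up. Not for any kit: stays put.
- ring_brass: Brass (yellow) flat round ring (plain ring buckle), loose, lying flat: outside diameter 38 mm, hole 24 mm, 11 mm thick, about 60 g. Origin at the centre of its underside, z up.
- ring_steel: Bright steel (silver-grey) flat round ring (plain ring buckle), loose, lying flat: outside diameter 38 mm, hole 24 mm, 11 mm thick, about 60 g. Origin at the centre of its underside, z up.
- ring_black: Black flat round ring (plain ring buckle), loose, lying flat: outside diameter 38 mm, hole 24 mm, 11 mm thick, about 60 g. Origin at the centre of its underside, z up. Not for any kit: stays put.
- iron: Pricking iron (four-toothed leather punch), loose, lying flat along its x axis: dark square shaft 10 x 10 mm from x = -50 to +25 mm, then a bright steel blade 24 mm wide and 6 mm thick with four teeth, ending at x = +50 mm; 80 g. Origin at its centre of mass along its length, on its underside, z up; grip the shaft there across its y.
Things that resemble listed ones, but are neither listed nor needed, are in the scene too. Leave any purple look-alike of the ring_steel alone.

How it is judged:
At the end, for the whole second after the job is handed in: Bottles upright in the small compartments (blue: red tray, amber: grey), brass ring and iron in the red tray's large one, steel ring in the grey's: centres inside, level within 0.12 rad, on the floor (within 5 mm), at rest; green bottle and black ring within 20 mm of their start (x of bottle_blue in the frame of tray_red between 0.035 and 0.105 m and y of bottle_blue in the frame of tray_red between -0.065 and 0.065 m and z of bottle_blue in the frame of tray_red between 0.002 and 0.0105 m and angle between each of bottle_blue, bottle_amber, bottle_green, ring_black's own z axis and vertical below 0.12 rad and linear speed of each of bottle_blue, ring_brass, iron, bottle_amber, ring_steel, bottle_green, ring_black below 0.02 m/s and angular speed of each of bottle_blue, ring_brass, iron, bottle_amber, ring_steel below 0.3 rad/s and x of ring_brass in the frame of tray_red between -0.105 and 0.03 m and y of ring_brass in the frame of tray_red between -0.065 and 0.065 m and z of ring_brass in the frame of tray_red between 0.002 and 0.0105 m and angle between the z axis of each of ring_brass, iron and the z axis of tray_red, either way round below 0.12 rad and x of iron in the frame of tray_red between -0.105 and 0.03 m and y of iron in the frame of tray_red between -0.065 and 0.065 m and z of iron in the frame of tray_red between 0.002 and 0.0105 m and x of bottle_amber in the frame of tray_grey between -0.105 and -0.035 m and y of bottle_amber in the frame of tray_grey between -0.065 and 0.065 m and z of bottle_amber in the frame of tray_grey between 0.002 and 0.0105 m and x of ring_steel in the frame of tray_grey between -0.03 and 0.105 m and y of ring_steel in the frame of tray_grey between -0.065 and 0.065 m and z of ring_steel in the frame of tray_grey between 0.002 and 0.0105 m and angle between the z axis of ring_steel and the z axis of tray_grey, either way round below 0.12 rad and distance of each of bottle_green, ring_black from where it was at the start of the episode below 0.02 m); the robot touches nothing.
It fails at once if a kit thing is dropped or thrown (moves faster than 0.9 m/s with no finger on it, a fall of about 40 mm) ((linear speed of bottle_blue above 0.9 m/s and contact force between the fingers and bottle_blue below 0.05 N) or (linear speed of bottle_amber above 0.9 m/s and contact force between the fingers and bottle_amber below 0.05 N) or (linear speed of ring_brass above 0.9 m/s and contact force between the fingers and ring_brass below 0.05 N) or (linear speed of ring_steel above 0.9 m/s and contact force between the fingers and ring_steel below 0.05 N) or (linear speed of iron above 0.9 m/s and contact force between the fingers and iron below 0.05 N)).
It fails at once if the green bottle or the black ring is shifted by more than 20 mm (distance of any of bottle_green, ring_black from where it was at the start of the episode above 0.02 m).
It also fails if it takes over 115 s, if anything falls off the work surface, if the arm or the gripper's body presses on something with over 40 N, if the wrist force passes 120 N, or if a joint passes its speed limit or range.

## Working session

There is one attempt and no reset: what is moved stays moved. The work goes in short steps, Python scripts to look and compute and a tool call to move; the robot and the scene stay as the last step left them, time stands still between calls to the robot, and variables do not carry over. Pictures are saved under pics/ and viewed, and the job is handed in when it is done.

Besides the shell and the picture viewer there is one more tool, called after "Call:" in YAML: its name, and indented under it one key for each argument. play_rows: Moves the arm, as the interface text tells. Its arguments: {"type":"object","properties":{"increments":{"type":"string"},"gripper":{"type":"number"}},"required":["increments"]}

```bash
mkdir -p pics; cat > h.py <<'E'
import numpy as np, cv2
from station import readout, capture, env
def cam(n):
    c=capture(n); c['R']=cv2.Rodrigues(np.array(c['rvec'],float))[0]; c['t']=np.array(c['tvec'],float).ravel()
    c['f']=c['color'].shape[0]/2/np.tan(np.radians(c['fovy'])/2); return c
def save(c,n,box=None,s=1):
    im=c['color'][:,:,::-1]
    if box: x0,y0,x1,y1=box; im=im[y0:y1,x0:x1]
    cv2.imwrite('pics/'+n,cv2.resize(im,None,fx=s,fy=s,interpolation=cv2.INTER_CUBIC))
def ray(c,u,v,z):
    d=c['R'].T@np.array([(u-c['cx'])/c['f'],(v-c['cy'])/c['f'],1]); o=-c['R'].T@c['t']
    return o+d*(z-o[2])/d[2]
def proj(c,p):
    q=c['R']@np.array(p)+c['t']; return c['f']*q[0]/q[2]+c['cx'],c['f']*q[1]/q[2]+c['cy']
E
python3 - <<'E'
from h import *
for n in ['top','side']:
    c=cam(n); save(c,n+'0.png',s=1.25); print(n,-c['R'].T@c['t'],c['R'][2],c['f'],c['cx'],c['cy'])
s=readout.observe(); print(s)
E
```

```text
top [0.5279522  0.01015885 0.73614572] [ 0.04026168 -0.01004998 -0.99913863] 364.2662042614702 320.68233989060366 199.90810827800536
side [0.47745621 0.6582375  0.81273494] [ 0.08738672 -0.65867478 -0.747336  ] 506.0527708148842 325.4716012389804 197.86495449706078
{'t': 0.1, 'qpos': array([ 1.01699292e+00,  2.76493401e-01,  1.50598274e+00, -1.64065994e-05,
        1.36071730e+00, -1.20993593e-01]), 'dq': array([-4.63122521e-04, -2.57206005e-03, -4.27174533e-03,  1.76510959e-04,
       -1.82305806e-03, -2.43832696e-05]), 'effort': array([ 2.45389863e-03, -4.05452514e+01, -2.37779027e+01,  7.05462252e-02,
        2.98428617e-02, -3.72558065e-05]), 'ee_pos': array([0.24090552, 0.52153959, 0.20472261]), 'ee_rot': array([-0.69007812,  0.69114998, -0.15201058,  0.15164658]), 'ft_force': array([-0.19704929,  0.40147979, -0.15708454]), 'moment': array([ 0.01092552,  0.00411115, -0.0013704 ]), 'grip_width': 0.09380685962919025}
```

View pics/top0.png

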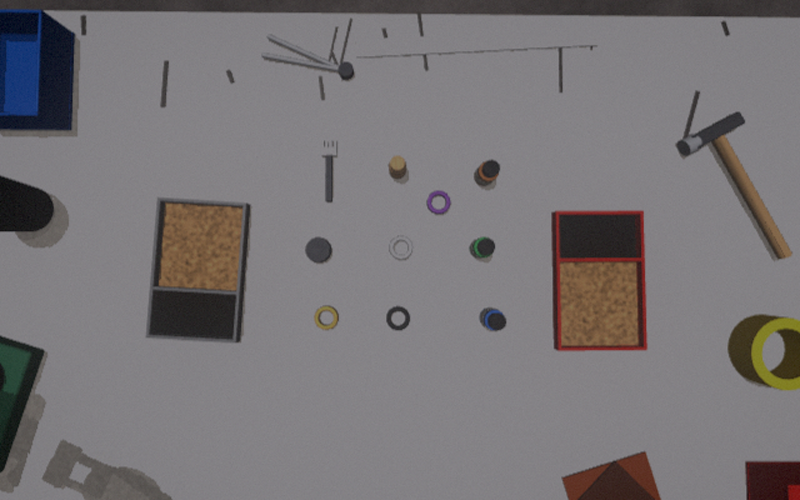

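View pics/side0.png

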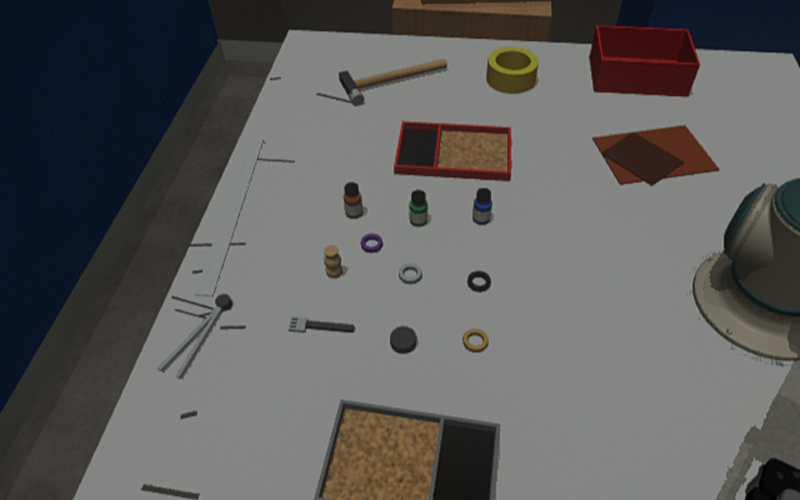

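```bash
cat >> h.py <<'E'
def world(c):
    h,w=c['range_z'].shape; u,v=np.meshgrid(np.arange(w),np.arange(h)); z=c['range_z']
    p=np.stack([(u-c['cx'])/c['f']*z,(v-c['cy'])/c['f']*z,z],-1)
    return (p-c['t'])@c['R']
E
python3 - <<'E'
from h import *
c=cam('top'); W=world(c); z=W[...,2]; 
b=z[320:350,230:400]; print('bench',np.median(b),b.std(),(c['range_z']==0).sum())
hsv=cv2.cvtColor(c['color'],cv2.COLOR_RGB2HSV)
m=((z>0.006)&(c['range_z']>0)).astype(np.uint8); m[:,:110]=0;m[:,530:]=0;m[:105]=0;m[290:]=0
n,l,s,ce=cv2.connectedComponentsWithStats(m)
for i in range(1,n):
    if s[i,4]<25: continue
    k=l==i; zt=np.percentile(z[k],95); t=k&(z>zt-0.008)
    vv,uu=np.nonzero(k)
    p=np.array([ray(c,*ce[i],0.011)])[0]
    print(s[i],ce[i].round(1),'zt %.3f'%zt,'topmed',W[t][:,:2].mean(0).round(4),'mid',((W[t].max(0)+W[t].min(0))/2)[:2].round(4),'n',t.sum(),'hsv',np.median(hsv[k],0), 'ray11',p[:2].round(4))
save(c,'crop.png',(230,100,420,280),4)
np.save('z.npy',z)
E
```

```text
bench -0.0012617044553475034 0.05151726883748551 1062
[260 123   7  38 194] [262.3 141.4] zt 0.011 topmed [0.6744 0.1205] mid [0.6745 0.1197] n 194 hsv [130.  15.  72.] ray11 [0.674  0.1202]
[311 124  14  18 204] [317.5 132.8] zt 0.057 topmed [0.6881 0.0098] mid [0.6882 0.0097] n 112 hsv [ 16.  86. 122.] ray11 [0.692  0.0097]
[379 128  21  20 302] [389.3 137.3] zt 0.065 topmed [ 0.6786 -0.1299] mid [ 0.6787 -0.1303] n 147 hsv [14. 21. 59.] ray11 [ 0.6837 -0.1347]
[342 152  18  19 168] [350.5 160.9] zt 0.012 topmed [ 0.6358 -0.0568] mid [ 0.6357 -0.0568] n 168 hsv [138.  116.5 117. ] ray11 [ 0.6356 -0.0566]
[ 116  158   84  116 1891] [155.3 217.9] zt 0.021 topmed [0.5202 0.327 ] mid [0.5258 0.3247] n 1458 hsv [130.  11.  83.] ray11 [0.5204 0.33  ]
[ 442  168   76  112 1903] [481.3 221.8] zt 0.021 topmed [ 0.5147 -0.3143] mid [ 0.5117 -0.3124] n 1430 hsv [  1. 156. 108.] ray11 [ 0.5146 -0.3179]
[311 188  19  19 166] [320.3 197.2] zt 0.012 topmed [0.5626 0.0037] mid [0.5631 0.0042] n 166 hsv [132.   8. 129.] ray11 [0.5626 0.0037]
[376 189  20  17 266] [385.4 197.3] zt 0.066 topmed [ 0.5618 -0.1224] mid [ 0.5619 -0.1226] n 145 hsv [69.  16.  55.5] ray11 [ 0.5629 -0.1263]
[244 190  21  20 327] [254.1 199. ] zt 0.019 topmed [0.5583 0.1347] mid [0.5584 0.1351] n 320 hsv [129.  16.  70.] ray11 [0.5584 0.1353]
[251 244  19  20 168] [260.4 253.4] zt 0.012 topmed [0.4508 0.122 ] mid [0.4503 0.1226] n 168 hsv [ 22.  123.5 130. ] ray11 [0.4509 0.1218]
[309 245  19  19 173] [317.9 254. ] zt 0.011 topmed [0.4499 0.008 ] mid [0.4498 0.0078] n 173 hsv [135.  10.  52.] ray11 [0.45  0.008]
[384 246  21  18 290] [393.8 254.6] zt 0.065 topmed [ 0.4516 -0.1382] mid [ 0.4512 -0.1383] n 149 hsv [115.  20.  62.] ray11 [ 0.4492 -0.1425]
```

View pics/crop.png

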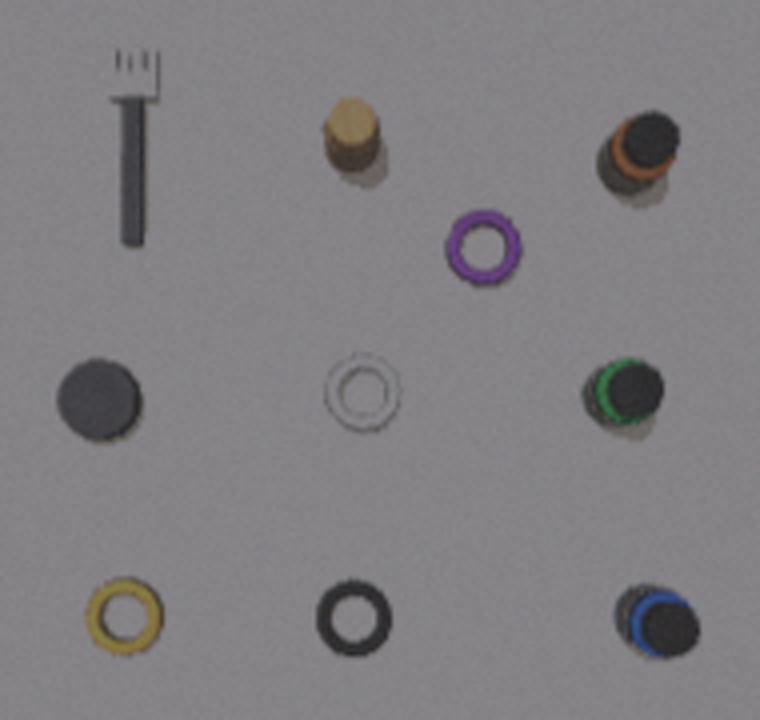

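```bash
cat >> h.py <<'E'
from scipy.spatial.transform import Rotation as Ro
def tool():
    s=readout.observe(); q=s['ee_rot']; return np.array(s['ee_pos']),Ro.from_quat([q[1],q[2],q[3],q[0]]).as_matrix(),s
def go(x,y,z,zdir=None):
    "shift in tool axes mm for the TCP to world x,y,z; zdir: wanted jaw axis yaw (mod pi)"
    p,R,s=tool(); d=R.T@(np.array([x,y,z])-p)*1000
    yaw=np.arctan2(R[1,2],R[0,2]); out=''
    if zdir is not None:
        # positive turn about tool y (down) lowers the yaw
        a=-(zdir-yaw)*np.sign(-R[2,1]); a=(a+np.pi/2)%np.pi-np.pi/2; out='turn %.3f'%a
    print('from',p.round(4),'yaw %.3f'%yaw,'d',d.round(1),out,'q6 %.2f'%s['qpos'][5],'w %.4f'%s['grip_width'],'F',s['ft_force'].round(1),'t',round(s['t'],1))
E
python3 - <<'E'
from h import *
c=cam('top'); W=world(c); z=W[...,2]
print(tool()[1].round(3))
for nm,(x0,y0,x1,y1) in dict(grey=(105,150,210,285),red=(435,160,525,290)).items():
    k=np.zeros(z.shape,bool); k[y0:y1,x0:x1]=1; k&=(z>0.014)&(z<.026)
    k=cv2.morphologyEx(k.astype(np.uint8),cv2.MORPH_OPEN,np.ones((2,2)))>0
    P=W[k][:,:2]; print(nm,cv2.minAreaRect((P*1000).astype(np.float32)),len(P))
    rows=[];
    # long walls: fit lines on the two sides
    r=cv2.minAreaRect((P*1000).astype(np.float32)); B=cv2.boxPoints(r); print(B.round(0).tolist())
    for h in (0.02,): print('floor med',np.median(z[y0+40:y1-40,x0+35:x1-35]))
k=np.zeros(z.shape,bool); k[120:165,255:272]=1; k&=z>0.006
P=(W[k][:,:2]).astype(np.float32); vx,vy,cx,cy=cv2.fitLine(P,cv2.DIST_L2,0,.01,.01).ravel()
sg=np.sign(vx); vx*=sg;vy*=sg
t=(P-[cx,cy])@[vx,vy]; mid=(t.max()+t.min())/2; print('iron yaw',np.arctan2(vy,vx),'mid',cx+mid*vx,cy+mid*vy,'len',np.ptp(t),'com',cx+(mid+.0125)*vx,cy+(mid+.0125)*vy)
go(0.452,0.122,0.12,np.pi/2)
E
```

```text
[[ 0.908 -0.001  0.419]
 [-0.419 -0.001  0.908]
 [-0.    -1.    -0.001]]
grey ((515.520263671875, 206.3601837158203), (390.357421875, 223.88076782226562), 86.74447631835938) 1365
[[393.0, 18.0], [616.0, 5.0], [638.0, 395.0], [415.0, 408.0]]
floor med 0.004604353614806997
red ((506.1614074707031, -193.50096130371094), (225.7826690673828, 406.5272216796875), 0.9656088948249817) 1353
[[390.0, 8.0], [397.0, -399.0], [622.0, -395.0], [616.0, 12.0]]
floor med 0.0043504194028286865
iron yaw 0.2288043 mid 0.6146835 0.10529978 len 0.2121003 com 0.6268577 0.10813495
from [0.241  0.5217 0.205 ] yaw 1.138 d [ 359.2   85.2 -274.3] turn -0.433 q6 -0.12 w 0.0940 F [-0.5  0.2 -0.3] t 0.2
```

```bash
python3 - <<'E'
from h import *
c=cam('top'); c['range_z']=cv2.medianBlur(c['range_z'],3); W=world(c); z=W[...,2]
for nm,(x0,y0,x1,y1) in dict(grey=(105,150,210,285),red=(435,160,525,290)).items():
    k=np.zeros(z.shape,np.uint8); k[y0:y1,x0:x1]=1; k[(z<.013)|(z>.026)]=0
    n,l,s,_=cv2.connectedComponentsWithStats(k); i=1+s[1:,4].argmax(); P=W[l==i][:,:2]
    print(nm,cv2.minAreaRect((P*1000).astype(np.float32)),len(P),cv2.boxPoints(cv2.minAreaRect((P*1000).astype(np.float32))).round(0).tolist())
k=np.zeros(z.shape,np.uint8); k[120:165,255:272]=1; k[(z<.006)|(z>.015)]=0
P=(W[k>0][:,:2]).astype(np.float32); vx,vy,cx,cy=cv2.fitLine(P,cv2.DIST_HUBER,0,.01,.01).ravel()
sg=np.sign(vx); vx*=sg;vy*=sg
t=(P-[cx,cy])@[vx,vy]; mid=(t.max()+t.min())/2; print('iron yaw',np.arctan2(vy,vx),'len',np.ptp(t),'com',cx+(mid+.0125)*vx,cy+(mid+.0125)*vy)
E
```

```text
grey ((526.0084228515625, 324.5049133300781), (141.80911254882812, 220.682861328125), 86.73391723632812) 1458 [[412.0, 260.0], [632.0, 247.0], [640.0, 389.0], [420.0, 402.0]]
red ((511.8245849609375, -312.5973815917969), (219.86083984375, 141.5541534423828), 0.411298543214798) 1420 [[401.0, -243.0], [402.0, -384.0], [622.0, -383.0], [621.0, -241.0]]
iron yaw -0.014251671 len 0.073403366 com 0.68610966 0.12034745
```

Call:
play_rows:
  increments: "60 0 -45 -0.1; 120 0 -90 -0.2; 180 20 -135 -0.3; 240 40 -180 -0.433; 300 60 -230 -0.433; 359 75 -274 -0.433; 359 85 -274 -0.433; 359 85 -274 -0.433"
  gripper: 0.3

```text
t: 1.25
ee_pos: [0.4528, 0.1199, 0.1195]
ee_rot: [-0.707, 0.707, -0.001, 0.001]
ft_force: [0.8, 1.4, 0.2]
grip_width: 0.0659
```

Call:
play_rows:
  increments: "-2 40 2 0; -2 80 2 0; -2 100 2 0; -2 110 2 0; -2 116 2 0; -2 116 2 0; -2 116 2 0"

```text
t: 2.12
ee_pos: [0.4509, 0.1249, 0.0052]
ee_rot: [0.707, -0.707, -0.001, -0.001]
ft_force: [0.4, -0.4, 0.1]
grip_width: 0.0652
```

Call:
play_rows:
  increments: "0 0 0 0; 0 0 0 0; 0 0 0 0; 0 0 0 0; 0 0 0 0; 0 0 0 0; 0 0 0 0; 0 0 0 0"
  gripper: 1

```text
t: 3.12
ee_pos: [0.4502, 0.1247, 0.0046]
ee_rot: [-0.707, 0.707, 0.0, -0.0]
ft_force: [-0.5, -1.3, 5.2]
grip_width: 0.0368
```

Call:
play_rows:
  increments: "0 -20 0 0; 0 -60 0 0; 0 -110 0 0; 4 -110 -40 0; 8 -110 -90 0; 12 -110 -140 0; 15 -110 -190 0; 18 -110 -240 0; 22 -110 -290 0; 24 -110 -340 0"

```text
t: 4.38
ee_pos: [0.4742, -0.2167, 0.1138]
ee_rot: [0.707, -0.707, 0.0, -0.0]
ft_force: [0.3, -0.1, -0.5]
grip_width: 0.0373
```

Call:
play_rows:
  increments: "0 0 -50 0; 0 0 -90 0; 0 0 -110 0; 0 0 -119 0; 0 0 -119 0; 0 0 -119 0"

```text
t: 5.12
ee_pos: [0.4742, -0.3327, 0.1144]
ee_rot: [0.707, -0.707, -0.0, 0.001]
ft_force: [0.0, 0.2, -0.1]
grip_width: 0.0372
```

```bash
python3 - <<'E'
from h import *
go(0.4745,-0.335,0.012,np.pi/2+0.007)
c=cam('side'); save(c,'s1.png',(250,80,450,260),4)
E
```

```text
from [ 0.4742 -0.3327  0.1144] yaw 1.572 d [  0.3 102.4  -2.4] turn -0.006 q6 -2.30 w 0.0372 F [ 0.   0.2 -0.1] t 5.1
```

View pics/s1.png

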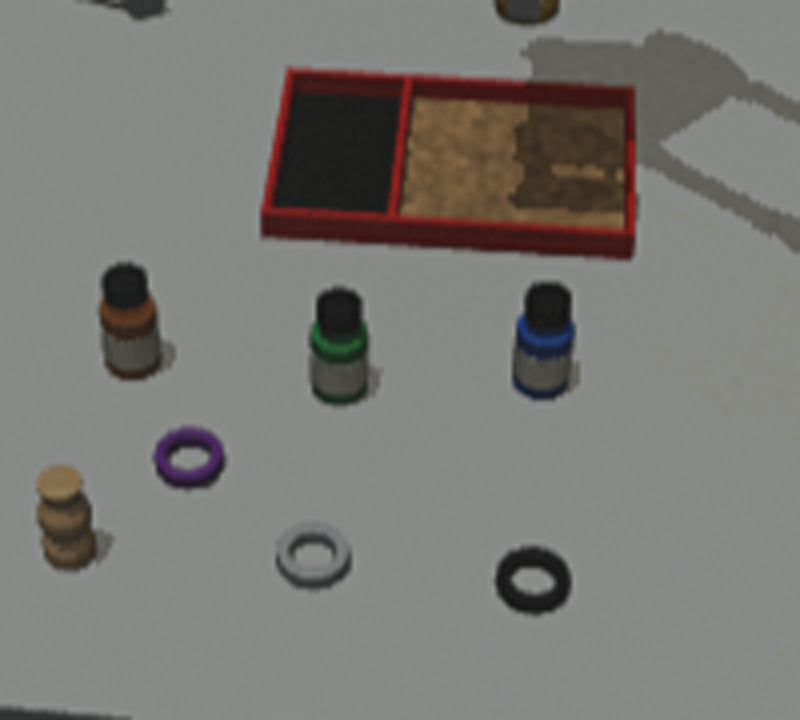

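Call:
play_rows:
  increments: "0 40 -2 0; 0 75 -2 0; 0 92 -2 0; 0 99 -2 0; 0 102 -2 0; 0 104 -2 0; 0 104 -2 0"

```text
t: 6.05
ee_pos: [0.4746, -0.3365, 0.011]
ee_rot: [-0.707, 0.707, 0.0, 0.0]
ft_force: [-0.0, 0.1, -0.2]
grip_width: 0.0372
```

Call:
play_rows:
  increments: "0 1 1 0; 0 1 1 0; 0 1.5 1 0; 0 1.5 1 0"

```text
t: 6.55
ee_pos: [0.4744, -0.3353, 0.0096]
ee_rot: [-0.707, 0.707, 0.0, 0.0]
ft_force: [-1.2, 1.9, 5.2]
grip_width: 0.037
```

Call:
play_rows:
  increments: "0 0 0 0; 0 0 0 0; 0 0 0 0; 0 0 0 0; 0 -5 0 0; 0 -15 0 0; 0 -50 0 0; 0 -105 0 0"
  gripper: 0.47

```text
t: 7.55
ee_pos: [0.4733, -0.3344, 0.1142]
ee_rot: [0.708, -0.706, 0.001, 0.001]
ft_force: [1.3, -0.5, -0.0]
grip_width: 0.0496
```

```bash
python3 - <<'E'
from h import *
go(0.4514,-0.1383,0.13,np.pi/2)
E
```

```text
from [ 0.4733 -0.3344  0.1142] yaw 1.571 d [-21.9 -15.3 196.2] turn 0.000 q6 -2.31 w 0.0496 F [ 1.3 -0.5 -0. ] t 7.5
```

Call:
play_rows:
  increments: "-6 0 55 0; -12 0 110 0; -18 0 165 0; -22 0 196 0; -22 0 196 0; -22 0 196 0"
  gripper: 0.3

```text
t: 8.3
ee_pos: [0.453, -0.1403, 0.1146]
ee_rot: [-0.707, 0.708, 0.001, 0.0]
ft_force: [0.1, 0.1, 0.6]
grip_width: 0.0658
```

```bash
python3 - <<'E'
from h import *
go(0.4514,-0.1383,0.011,np.pi/2)
E
```

```text
from [ 0.453  -0.1403  0.1146] yaw 1.571 d [ -1.8 103.6   2.1] turn 0.000 q6 -2.02 w 0.0658 F [0.1 0.1 0.6] t 8.3
```

Call:
play_rows:
  increments: "-1 40 1 0; -1 75 1 0; -1 95 1 0; -1 102 1 0; -1 102 1 0; -1 102 1 0"

```text
t: 9.05
ee_pos: [0.4521, -0.1391, 0.0127]
ee_rot: [-0.707, 0.707, 0.001, 0.001]
ft_force: [0.3, 0.3, -0.0]
grip_width: 0.0658
```

Call:
play_rows:
  increments: "0 0 0 0; 0 0 0 0; 0 0 0 0; 0 0 0 0; 0 0 0 0; 0 0 0 0; 0 0 0 0; 0 0 0 0"
  gripper: 1

```text
t: 10.05
ee_pos: [0.4513, -0.1383, 0.0121]
ee_rot: [0.707, -0.707, -0.0, 0.0]
ft_force: [-1.4, 0.8, 3.7]
grip_width: 0.0315
```

```bash
python3 - <<'E'
from h import *
th=.007; x=0.5118+.07; y=-.3126+.07*th
go(x,y,0.016,np.pi/2+th)
E
```

```text
from [ 0.4513 -0.1383  0.0121] yaw 1.571 d [ 130.5   -3.9 -173.9] turn -0.007 q6 -2.02 w 0.0315 F [-1.4  0.8  3.7] t 10.1
```

Call:
play_rows:
  increments: "0 -20 0 0; 0 -60 -5 0; 10 -90 -40 0; 30 -90 -80 0; 65 -90 -120 0; 100 -90 -155 0; 125 -90 -174 0; 130 -90 -174 0; 130 -90 -174 0; 130 -80 -174 0"

```text
t: 11.3
ee_pos: [0.5807, -0.3114, 0.0923]
ee_rot: [-0.707, 0.707, 0.0, -0.0]
ft_force: [0.5, 0.2, 0.4]
grip_width: 0.0312
```

Call:
play_rows:
  increments: "0 30 0 0; 0 55 0 0; 0 68 0 0; 0 72 0 0; 0 73 0 0; 0 74 0 0; 0 74 0 0; 0 74 0 0"

```text
t: 12.3
ee_pos: [0.5815, -0.3124, 0.0184]
ee_rot: [-0.707, 0.707, 0.0, 0.0]
ft_force: [0.6, -0.3, -0.5]
grip_width: 0.0316
```

Call:
play_rows:
  increments: "0 0.5 0 0; 0 1 0 0; 0 1.5 0 0; 0 1.5 0 0; 0 1.5 0 0"

```text
t: 12.92
ee_pos: [0.5813, -0.3123, 0.0171]
ee_rot: [-0.707, 0.707, 0.0, 0.0]
ft_force: [-0.7, 1.0, 5.1]
grip_width: 0.0316
```

Call:
play_rows:
  increments: "0 0 0 0; 0 0 0 0; 0 0 0 0; 0 0 0 0; 0 0 0 0; 0 -20 0 0; 0 -60 0 0; 0 -110 0 0; 0 -110 0 0"
  gripper: 0.4

```text
t: 14.05
ee_pos: [0.584, -0.314, 0.1314]
ee_rot: [-0.705, 0.709, 0.003, 0.003]
ft_force: [-0.3, 0.1, 0.4]
grip_width: 0.0562
```

```bash
python3 - <<'E'
from h import *
go(0.6787,-0.1301,0.012,np.pi/2)
c=cam('side'); save(c,'s2.png',(280,80,440,200),5)
E
```

```text
from [ 0.584  -0.314   0.1314] yaw 1.571 d [ 93.8 119.1 184.5] turn 0.000 q6 -2.17 w 0.0562 F [-0.3  0.1  0.4] t 14.1
```

View pics/s2.png

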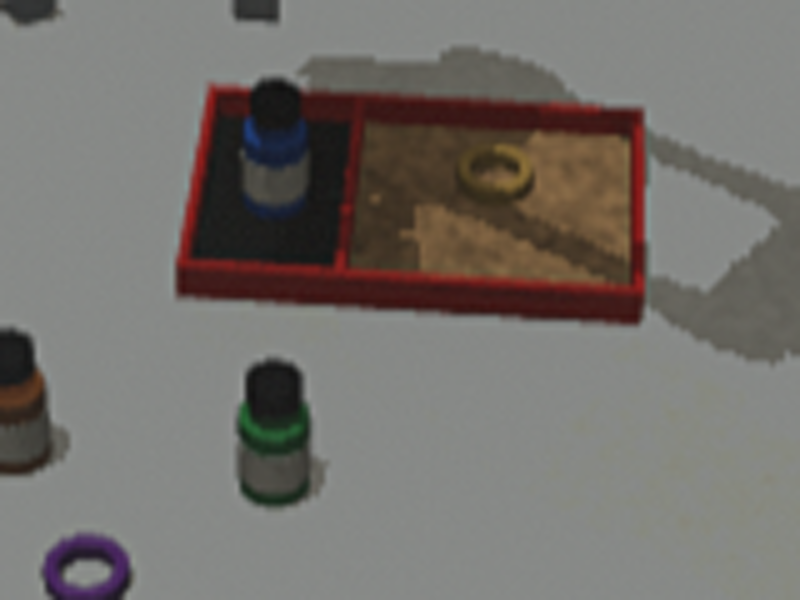

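Call:
play_rows:
  increments: "30 0 55 0; 60 0 110 0; 90 0 160 0; 96 0 182 0; 96 30 182 0; 96 30 182 0; 96 30 182 0"
  gripper: 0.3

```text
t: 14.98
ee_pos: [0.6768, -0.1311, 0.0964]
ee_rot: [-0.707, 0.707, -0.001, 0.0]
ft_force: [0.1, -0.9, -0.0]
grip_width: 0.0658
```

```bash
python3 - <<'E'
from h import *
go(0.6787,-0.1301,0.012,np.pi/2)
E
```

```text
from [ 0.6768 -0.1311  0.0964] yaw 1.570 d [ 2.  84.4  1. ] turn -0.001 q6 -1.86 w 0.0658 F [ 0.1 -0.9 -0. ] t 15.0
```

Call:
play_rows:
  increments: "1 40 1 0; 1 70 1 0; 1 80 1 0; 1 84 1 0; 1 84 1 0; 1 84 1 0"

```text
t: 15.72
ee_pos: [0.6791, -0.1295, 0.0138]
ee_rot: [-0.707, 0.707, 0.001, 0.001]
ft_force: [0.7, -0.6, 0.7]
grip_width: 0.0655
```

Call:
play_rows:
  increments: "0 0 0 0; 0 0 0 0; 0 0 0 0; 0 0 0 0; 0 0 0 0; 0 0 0 0; 0 0 0 0; 0 0 0 0"
  gripper: 1

```text
t: 16.73
ee_pos: [0.6783, -0.1293, 0.0125]
ee_rot: [-0.707, 0.707, 0.0, -0.0]
ft_force: [-0.3, -0.5, 0.2]
grip_width: 0.0314
```

```bash
python3 - <<'E'
from h import *
th=-.057; x=0.526-.07*np.cos(th); y=.3245-.07*np.sin(th); print(x,y)
go(x,y,0.017,np.pi/2+th)
E
```

```text
0.456113684214998 0.3284878397659599
from [ 0.6783 -0.1293  0.0125] yaw 1.571 d [-222.1   -4.5  457.9] turn 0.057 q6 -1.86 w 0.0314 F [-0.3 -0.5  0.2] t 16.7
```

Call:
play_rows:
  increments: "0 -20 0 0; 0 -60 0 0; -10 -100 20 0; -30 -100 65 0; -52 -100 110 0; -75 -100 155 0; -97 -100 200 0; -119 -100 245 0; -140 -100 290 0; -162 -100 335 0.057"

```text
t: 17.98
ee_pos: [0.5151, 0.2072, 0.1124]
ee_rot: [0.707, -0.707, 0.021, -0.021]
ft_force: [-0.3, 0.5, -1.0]
grip_width: 0.0317
```

Call:
play_rows:
  increments: "-20 0 45 0; -45 0 90 0; -55 0 115 0; -60 0 123 0; -60 0 123 0; -60 0 123 0"

```text
t: 18.73
ee_pos: [0.4637, 0.3308, 0.1124]
ee_rot: [-0.707, 0.707, -0.02, 0.02]
ft_force: [0.1, -0.6, -1.7]
grip_width: 0.0316
```

```bash
python3 - <<'E'
from h import *
go(.456,.3285,0.017,np.pi/2-.057)
E
```

```text
from [0.4637 0.3308 0.1124] yaw 1.513 d [-7.5 95.4 -2.7] turn -0.001 q6 -1.01 w 0.0316 F [ 0.1 -0.6 -1.7] t 18.7
```

Call:
play_rows:
  increments: "-8 20 -3 0; -8 60 -3 0; -8 80 -3 0; -8 90 -3 0; -8 93 -3 0; -8 95 -3 0; -8 95.5 -3 0; -8 95.5 -3 0"

```text
t: 19.73
ee_pos: [0.4554, 0.3296, 0.0175]
ee_rot: [0.707, -0.707, 0.02, -0.02]
ft_force: [0.6, 0.2, -1.1]
grip_width: 0.0314
```

Call:
play_rows:
  increments: "0 0.5 0 0; 0 0.5 0 0; 0 0.5 0 0; 0 0.5 0 0"

```text
t: 20.23
ee_pos: [0.4554, 0.3296, 0.0175]
ee_rot: [0.707, -0.707, 0.02, -0.02]
ft_force: [-1.0, -0.3, 5.0]
grip_width: 0.0316
```

Contact; release, rise, go to the iron.

Call:
play_rows:
  increments: "0 0 0 0; 0 0 0 0; 0 0 0 0; 0 0 0 0; 0 0 0 0; 0 -20 0 0; 0 -60 0 0; 0 -100 0 0; 0 -100 0 0"
  gripper: 0.4

```text
t: 21.35
ee_pos: [0.4573, 0.3306, 0.1197]
ee_rot: [0.708, -0.705, 0.018, -0.022]
ft_force: [-0.4, 0.8, -0.0]
grip_width: 0.0564
```

```bash
python3 - <<'E'
from h import *
go(.686,.1203,0.1,np.pi/2-.014)
go(.5628,.0037,0.1,np.pi/2-.014)
E
```

```text
from [0.4573 0.3306 0.1197] yaw 1.514 d [ 240.2   20.4 -197.1] turn -0.043 q6 -1.01 w 0.0564 F [-0.4  0.8 -0. ] t 21.4
from [0.4573 0.3306 0.1197] yaw 1.514 d [ 123.8   19.2 -320.5] turn -0.043 q6 -1.01 w 0.0564 F [-0.4  0.8 -0. ] t 21.4
```

Call:
play_rows:
  increments: "25 0 -55 -0.043; 45 0 -110 -0.043; 65 0 -165 -0.043; 85 0 -220 -0.043; 105 20 -270 -0.043; 124 30 -310 -0.043; 124 40 -320 -0.043; 124 60 -320 -0.043; 124 60 -320 -0.043; 124 60 -320 -0.043"
  gripper: 0.3

```text
t: 22.6
ee_pos: [0.5603, 0.0038, 0.0565]
ee_rot: [0.707, -0.707, 0.005, -0.004]
ft_force: [0.4, 0.0, 0.7]
grip_width: 0.0656
```

```bash
python3 - <<'E'
from h import *
go(.5628,.0037,0.0045)
E
```

```text
from [0.5603 0.0038 0.0565] yaw 1.558 d [ 2.5 52.  -0.1]  q6 -1.68 w 0.0656 F [0.4 0.  0.7] t 22.6
```

Call:
play_rows:
  increments: "2 25 0 0; 2 40 0 0; 2 48 0 0; 2 52 0 0; 2 52 0 0; 2 52 0 0"

```text
t: 23.35
ee_pos: [0.5631, 0.0028, 0.0049]
ee_rot: [-0.707, 0.707, -0.005, 0.005]
ft_force: [-0.1, -0.2, 0.2]
grip_width: 0.0664
```

Call:
play_rows:
  increments: "0 0 0 0; 0 0 0 0; 0 0 0 0; 0 0 0 0; 0 0 0 0; 0 0 0 0; 0 0 0 0; 0 0 0 0"
  gripper: 1

```text
t: 24.35
ee_pos: [0.5628, 0.0029, 0.0045]
ee_rot: [0.707, -0.707, 0.005, -0.005]
ft_force: [-0.3, -0.4, 1.2]
grip_width: 0.0369
```

```bash
python3 - <<'E'
from h import *
th=-.057; x=0.526+.0375*np.cos(th); y=.3245+.0375*np.sin(th); print(x,y)
go(x,y,0.01,np.pi/2+th)
E
```

```text
0.5634390977419654 0.3223636572682358
from [0.5628 0.0029 0.0045] yaw 1.557 d [ -3.7  -5.4 319.5] turn 0.043 q6 -1.68 w 0.0369 F [-0.3 -0.4  1.2] t 24.4
```

Call:
play_rows:
  increments: "0 -20 0 0; 0 -50 0 0; 0 -80 30 0; 0 -80 75 0; -1 -80 125 0; -2 -80 175 0; -3 -80 225 0.02; -4 -80 270 0.043; -4 -80 305 0.043; -4 -80 319 0.043"

```text
t: 25.6
ee_pos: [0.5627, 0.3235, 0.0839]
ee_rot: [-0.707, 0.707, -0.019, 0.019]
ft_force: [0.2, -0.5, -0.3]
grip_width: 0.037
```

Call:
play_rows:
  increments: "0 0 0 0; 0 30 0 0; 0 55 0 0; 0 67 0 0; 0 71 0 0; 0 73 0 0; 0 73 0 0; 0 73 0 0"

```text
t: 26.6
ee_pos: [0.5635, 0.3221, 0.0122]
ee_rot: [0.707, -0.707, 0.02, -0.02]
ft_force: [-0.3, -0.5, -0.3]
grip_width: 0.037
```

Call:
play_rows:
  increments: "0 0.5 0 0; 0 1 0 0; 0 2 0 0; 0 2 0 0; 0 2 0 0"

```text
t: 27.22
ee_pos: [0.5631, 0.3219, 0.0096]
ee_rot: [0.707, -0.707, 0.02, -0.02]
ft_force: [-0.6, 0.4, 0.8]
grip_width: 0.0368
```

Call:
play_rows:
  increments: "0 0 0 0; 0 0.5 0 0; 0 0.5 0 0"

```text
t: 27.6
ee_pos: [0.5632, 0.3219, 0.0096]
ee_rot: [0.707, -0.707, 0.02, -0.02]
ft_force: [-1.1, -0.1, 5.1]
grip_width: 0.0365
```

Call:
play_rows:
  increments: "0 0 0 0; 0 0 0 0; 0 0 0 0; 0 0 0 0; 0 -10 0 0; 0 -30 0 0; 0 -70 0 0; 0 -70 0 0"
  gripper: 0.45

```text
t: 28.6
ee_pos: [0.5658, 0.3231, 0.0831]
ee_rot: [0.708, -0.706, 0.017, -0.023]
ft_force: [0.3, -0.7, 0.3]
grip_width: 0.0516
```

```bash
python3 - <<'E'
from h import *
go(.686,.1203,0.06,np.pi/2-.014)
c=cam('top'); save(c,'t3.png',(100,90,300,280),4)
E
```

```text
from [0.5658 0.3231 0.0831] yaw 1.514 d [ 131.4   23.3 -195.7] turn -0.043 q6 -1.10 w 0.0516 F [ 0.3 -0.7  0.3] t 28.6
```

View pics/t3.png

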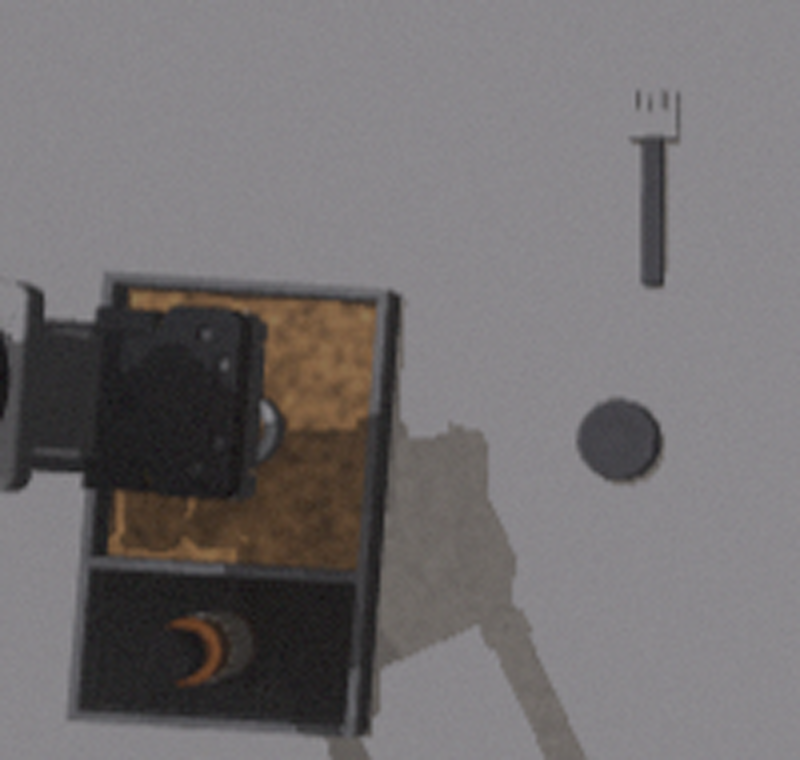

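Call:
play_rows:
  increments: "40 0 -55 -0.043; 80 0 -110 -0.043; 110 0 -160 -0.043; 133 10 -196 -0.043; 133 23 -196 -0.043; 133 23 -196 -0.043; 133 23 -196 -0.043"

```text
t: 29.52
ee_pos: [0.6838, 0.1202, 0.0556]
ee_rot: [0.707, -0.707, 0.005, -0.004]
ft_force: [-0.8, -0.1, 0.4]
grip_width: 0.0517
```

```bash
python3 - <<'E'
from h import *
go(.686,.1203,0.0045,np.pi/2-.014)
E
```

```text
from [0.6838 0.1202 0.0556] yaw 1.559 d [ 2.3 51.1  0.1] turn 0.002 q6 -1.49 w 0.0517 F [-0.8 -0.1  0.4] t 29.5
```

Call:
play_rows:
  increments: "1 25 0 0; 1 40 0 0; 1 48 0 0; 1 51 0 0; 1 51 0 0; 1 51 0 0"

```text
t: 30.28
ee_pos: [0.6863, 0.1186, 0.0056]
ee_rot: [0.707, -0.707, 0.005, -0.005]
ft_force: [-0.2, 0.9, -0.7]
grip_width: 0.0517
```

Call:
play_rows:
  increments: "0 0 0 0; 0 0 0 0; 0 0 0 0; 0 0 0 0; 0 0 0 0; 0 0 0 0; 0 0 0 0; 0 0 0 0"
  gripper: 1

```text
t: 31.28
ee_pos: [0.6858, 0.1187, 0.005]
ee_rot: [0.707, -0.707, 0.005, -0.005]
ft_force: [-0.2, 1.3, -0.1]
grip_width: 0.0092
```

```bash
python3 - <<'E'
from h import *
th=.007; x=0.5118-.0375-.036*th; y=-.3126-.0375*th+.036; print(x,y)
go(x,y,0.01,np.pi/2+th)
E
```

```text
0.4740480000000001 -0.2768625
from [0.6858 0.1187 0.005 ] yaw 1.557 d [-206.2   -5.1 -398.5] turn -0.021 q6 -1.49 w 0.0092 F [-0.2  1.3 -0.1] t 31.3
```

Call:
play_rows:
  increments: "0 -20 0 0; 0 -60 0 0; 0 -110 0 0; -20 -110 -40 0; -45 -110 -85 0; -70 -110 -130 0; -95 -110 -180 0; -120 -110 -230 -0.021; -145 -110 -280 -0.021; -170 -110 -330 -0.021"

```text
t: 32.52
ee_pos: [0.5101, -0.2106, 0.115]
ee_rot: [-0.707, 0.707, 0.003, -0.003]
ft_force: [0.7, -0.4, -1.4]
grip_width: 0.0094
```

Call:
play_rows:
  increments: "-20 0 -40 0; -32 0 -60 0; -36 0 -68 0; -36 0 -68 0; -36 0 -68 0; -36 0 -68 0"

```text
t: 33.28
ee_pos: [0.4762, -0.2763, 0.1149]
ee_rot: [0.707, -0.707, -0.003, 0.003]
ft_force: [0.1, -0.1, -0.6]
grip_width: 0.0094
```

```bash
python3 - <<'E'
from h import *
th=.007; 
go(.474,-.2768,0.011,np.pi/2+th)
c=cam('side'); save(c,'s4.png',(280,40,440,160),5)
E
```

```text
from [ 0.4762 -0.2763  0.1149] yaw 1.579 d [ -2.2 103.9  -0.5] turn 0.002 q6 -2.23 w 0.0094 F [ 0.1 -0.1 -0.6] t 33.3
```

View pics/s4.png

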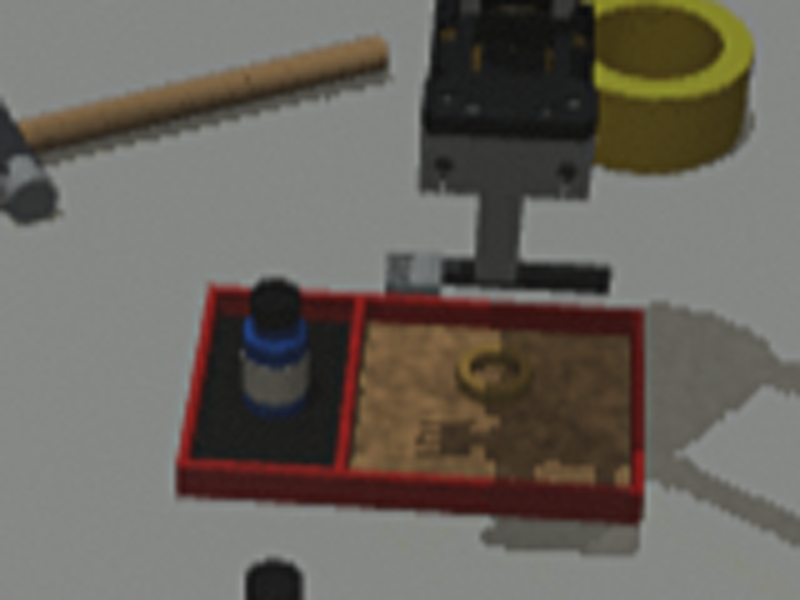

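Iron is held level above the tray (blade at (415,272), tail (608,278)), brass ring clear at (493,372).

Call:
play_rows:
  increments: "-2 40 0 0; -2 75 0 0; -2 92 0 0; -2 99 0 0; -2 102 0 0; -2 103 0 0; -2 103 0 0; -2 103 0 0"

```text
t: 34.33
ee_pos: [0.474, -0.2775, 0.0125]
ee_rot: [-0.707, 0.707, 0.003, -0.002]
ft_force: [-0.1, -0.3, -0.2]
grip_width: 0.0091
```

Call:
play_rows:
  increments: "0 0.5 0 0; 0 1 0 0; 0 1.5 0 0; 0 1.5 0 0"

```text
t: 34.83
ee_pos: [0.4737, -0.2773, 0.0104]
ee_rot: [0.707, -0.707, -0.002, 0.003]
ft_force: [-0.6, -0.2, -1.0]
grip_width: 0.0091
```

Call:
play_rows:
  increments: "0 0.5 0 0; 0 0.5 0 0; 0 0.5 0 0"

```text
t: 35.2
ee_pos: [0.4738, -0.2773, 0.01]
ee_rot: [0.707, -0.707, -0.003, 0.003]
ft_force: [0.4, 0.5, 0.7]
grip_width: 0.0095
```

Touching the floor (0.3 mm at most above it); release to ~25 mm opening and rise.

Call:
play_rows:
  increments: "0 0.3 0 0; 0 0.3 0 0; 0 0.3 0 0; 0 0.3 0 0; 0 -5 0 0; 0 -15 0 0; 0 -50 0 0; 0 -110 0 0"
  gripper: 0.74

```text
t: 36.2
ee_pos: [0.4725, -0.2763, 0.12]
ee_rot: [0.708, -0.706, -0.001, 0.004]
ft_force: [1.1, -0.6, -1.1]
grip_width: 0.0245
```

Call:
play_rows:
  increments: "-50 -20 50 0; -100 -40 100 0; -140 -40 150 0; -140 -40 200 0; -140 -40 250 0; -140 -40 250 0"

```text
t: 36.95
ee_pos: [0.3309, -0.025, 0.1608]
ee_rot: [0.707, -0.707, -0.006, 0.005]
ft_force: [-0.1, -1.4, -0.9]
grip_width: 0.0245
```

```bash
python3 - <<'E'
from h import *
c=cam('top'); save(c,'t5.png',s=1.25); c2=cam('side'); save(c2,'s5.png',s=1.25)
c['range_z']=cv2.medianBlur(c['range_z'],3); W=world(c)
for nm,(u,v) in dict(black=(318,254),green=(389,197)).items():
    q=W[v-14:v+14,u-14:u+14].reshape(-1,3); zt=np.percentile(q[:,2],97); P=q[q[:,2]>(0.006 if nm=='black' else zt-.008)]; print(nm,P.mean(0).round(4))
hsv=cv2.cvtColor(c['color'],cv2.COLOR_RGB2HSV)
def fr(cx,cy,th): return lambda p:(Ro.from_euler('z',-th).apply(np.array(p)-[cx,cy,0])).round(4)
red=fr(.5118,-.3126,.007); grey=fr(.526,.3245,-.057)
for nm,f in (('red',red),('grey',grey)):
    L=(W.reshape(-1,3)); T=f(L).reshape(W.shape)
    for part,xr in (('-x',(-.1,.028) if nm=='red' else (-.1,-.04)),('+x',(.04,.1) if nm=='red' else (-.028,.1))):
        k=((T[...,0]>xr[0])&(T[...,0]<xr[1])&(abs(T[...,1])<.06)&(T[...,2]>.0095)&(T[...,2]<.09)).astype(np.uint8)
        n,l,s,_=cv2.connectedComponentsWithStats(k)
        for i in range(1,n):
            if s[i,4]>20: P=T[l==i]; t=P[P[:,2]>np.percentile(P[:,2],95)-.008]; print(nm,part,s[i,4],t.mean(0).round(4),'top',np.percentile(P[:,2],95).round(4))
E
```

```text
black [0.4498 0.0079 0.0092]
green [ 0.5619 -0.1223  0.0633]
red -x 295 [-0.0383  0.0355  0.0124] top 0.0142
red -x 200 [-0.0374 -0.0217  0.0137] top 0.0153
red +x 390 [0.069  0.001  0.0678] top 0.0691
grey -x 411 [-0.0689 -0.0007  0.0682] top 0.0692
grey +x 194 [ 0.0373 -0.001   0.0138] top 0.0151
```

View pics/t5.png

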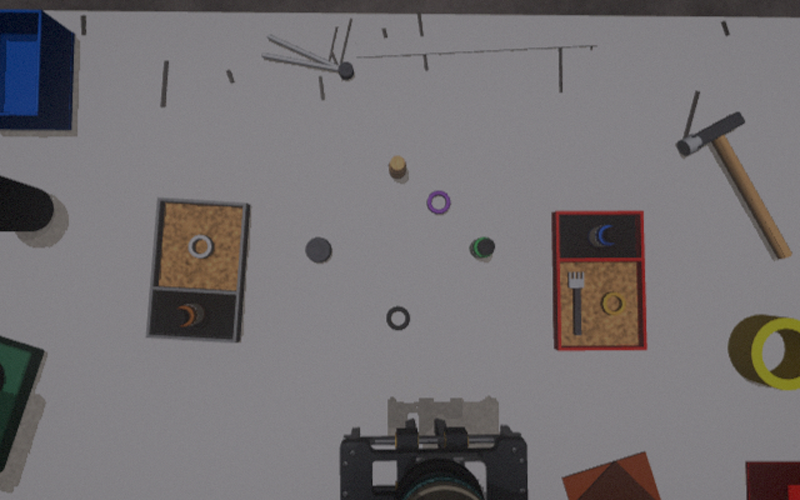

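View pics/s5.png

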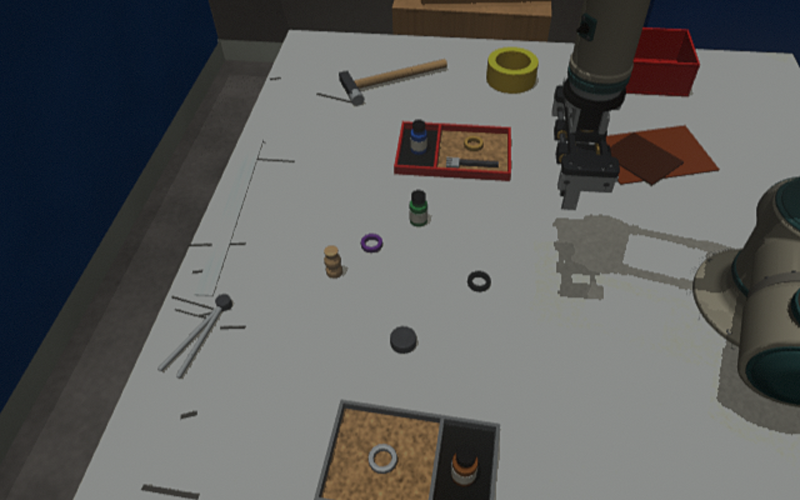

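Everything is in place, lying flat or standing upright, and the arm is clear. I'm handing the job in.

```bash
python3 -c "
from station import env; print(env.job_done())"
```

```text
the job is handed in; nothing more can be done
None
```

Both kits are made up and the job was handed in at about 37 s. It reports no verdict, so what follows rests on my own last camera checks; none failed or disagreed.

- **Red tray:** the blue bottle stands in the black compartment at tray (69, 1) mm, with its top 69 mm over the bench. The brass ring at (-37, -22) mm and the iron at about (-38, 36) mm lie flat, side by side on the cork.
- **Grey tray:** the amber bottle stands in the black compartment at (-69, -1) mm, with its top 69 mm over the bench. The steel ring lies flat on the cork at (37, -1) mm.
- **Left alone:** the green bottle and black ring measured within 1 mm of where they started, and the purple ring was not touched.
- **Set-downs:** four pieces were released at about 5 N of floor contact. The iron was released at a very light touch of about 0.7 N, within roughly 0.3 mm of the floor.

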